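# Press the foam buildings home on the site model

### The job

On the architects' site model three pale foam buildings still stand about a centimetre proud of the pads on their grey plinths, held up by stiff dowels: a low bar, a round drum and a tall square tower. Press each one gently down from its top with the fingertips until it sits fully home on its pad, in order from the lowest to the tallest. Do not grip or lift the buildings, and leave the steel weight, the glue bottle, the foam offcut and the try square where they are.

Things in the scene. Friction and masses are not known exactly. Their poses are not given: they have to be found in the camera images.
- board: Fixed plywood baseboard, 270 x 270 x 12 mm; origin at the centre of its underside on the table, x and y along its edges, z up. At the corners of a 120 mm square on it stand the three buildings and the steel weight, any in any corner. Under each building: a fixed grey card plinth 94 x 94 x 6 mm and on it a dark springy pad, 6 mm thick, a little smaller than the building.
- bar_block (a joint): The low bar: foam block 80 x 40 mm, 36 mm high (the lowest). Joint value = gap (m) between its underside and its pad: 0.008 to 0.012 at the start, 0 when home; it slides only straight up and down. Stiff on its dowels: about 3 N moves it (the pad gives 1 mm under that) and it stays where it is left. Once on the pad it can be pressed some 6 mm further, 3 N per mm, and rises again by that much.
- bar_top (a point): Centre of the flat top of the low bar (80 mm along x, 40 mm along y); z up, x and y along the block's sides. It stands 60 mm above the board's underside (the table) when home and let go, plus the gap.
- drum_block (a joint): The round drum: foam cylinder 56 mm across, 62 mm high (the middle one). Joint value = gap (m) between its underside and its pad: 0.008 to 0.012 at the start, 0 when home; it slides only straight up and down. Stiff on its dowels: about 3 N moves it (the pad gives 1 mm under that) and it stays where it is left. Once on the pad it can be pressed some 6 mm further, 3 N per mm, and rises again by that much.
- drum_top (a point): Centre of the flat top of the round drum; z up, x and y along the block's sides. It stands 86 mm above the board's underside (the table) when home and let go, plus the gap.
- tower_block (a joint): The tall tower: square foam block 44 x 44 mm, 92 mm high (the tallest). Joint value = gap (m) between its underside and its pad: 0.008 to 0.012 at the start, 0 when home; it slides only straight up and down. Stiff on its dowels: about 3 N moves it (the pad gives 1 mm under that) and it stays where it is left. Once on the pad it can be pressed some 6 mm further, 3 N per mm, and rises again by that much.
- tower_top (a point): Centre of the flat top of the tall tower; z up, x and y along the block's sides. It stands 116 mm above the board's underside (the table) when home and let go, plus the gap.
- weight: Loose steel knob weight, 40 mm across, 54 mm high, 0.4 kg, standing on the board; origin at the centre of its underside. Bystander.
- glue: Loose white glue bottle, 44 mm across, 110 mm high, standing on the table beside the board; origin at the centre of its underside. Bystander.
- offcut: Loose foam offcut, 60 x 45 x 30 mm, on the table beside the board; origin at the centre of its underside. Bystander.
- square: Loose try square lying on the table beside the board: wooden stock 22 x 100 x 16 mm (origin at the centre of its underside) and a steel blade reaching 140 mm from there along its x. Bystander.

How it is judged:
By the outcome, as a careful person would: the job done as asked, in the order asked, and still so for the second after the job is handed in, with the robot touching nothing.
It also fails if it takes over 48 s, if anything falls off the work surface, if the arm or the gripper's body presses on something with over 40 N, if the wrist force passes 120 N, or if a joint passes its speed limit or range.

### The arm

A 7-joint arm with a two-finger parallel gripper is mounted at the origin on the work surface. World frame = base frame: x ahead of the robot, y to its left, z up, the work surface at z = 0. Lengths are in m, angles in rad, forces in N, time in s.
With the tool pointing down it reaches from about 0.4 to 0.85 m from the base axis. Payload 10.4 kg.
Tool frame: the origin (TCP) lies on the centre line of the jaws, within the pads' length; the fingertips stand 14 mm ahead of it and the grasp point (between the pads) lies 5 mm behind it (manip.tip_reach is the distance from the TCP to the fingertips, in m); z points along the fingers, y is the line along which they close (so a half turn about z gives the same grasp; the last joint's range is limited). The gripper opens to 85 mm and grips with 20 to 120 N. Pads are 22 mm wide; open, the fingers measure 114 mm over their backs; the gripper's body (76 mm by 85 mm) begins 54 mm behind the grasp point. The pads swing forward as they close: fully open they stand 13 mm farther back than shut.
Start: joints at [1.202, 0.332, -0.065, 1.46, 0.022, 1.35, -0.088], TCP at [0.212, -0.588, 0.245] pointing down, gripper open.
Joint ranges: [-2.6, 2.6], [-0.5, 2.12], [-1.47, 1.34], [0.16, 2.42], [-1.27, 4.41], [0.06, 2.06], [-2.6, 2.6]. Speed limits (rad/s): [2.22, 2.22, 2.79, 2.79, 3.14, 3.14, 3.14].

### API

Orientations are given as a unit quaternion [x, y, z, w].
In Python, from workcell import manip gives the robot as it stands.
- The arm moves only by the shell command python3 -m pendant 'ROWS' [FORCE]. ROWS is JSON, a list of rows, each a list of 7 numbers: the shift along the tool's x, y, z in units of 50 mm (1.0 is 50 mm), then the turn, a rotation vector about the tool's x, y, z in units of 8 degrees (1.0 is 8 degrees), then the opening, from -1 (shut) to 1 (fully open), so that 0 is half open. In form: [[dx, dy, dz, ax, ay, az, jaw], ...]. A call has exactly 10 rows; each row is the pose to reach, as a shift and turn from the pose commanded when the call began, along the tool's axes at that moment; what a row does not reach only later rows make up. A row lasts 1/8 s, in which the tool goes at most 62.5 mm and 10.7 degrees, less where a joint would pass 70% of its speed; a pose out of reach is approached as far as the arm can. A call with a gripper value outside its range is refused whole. The fingers move at their own pace and stop on an object; FORCE is the grip in N (left out, the last holds). Time passes only in rows, so rows that repeat a pose let the fingers close, or fill a call up. It gives the time, the measured TCP pose, the force, the opening and the grip force at its end, in the units of the state.
- manip.get_obs(): the state, without advancing time (a new reading comes with each control period).
- manip.camera(name): name is "scene" or "top"; returns (picture, depth): 420x560x3 uint8, red, green, blue; 420x560 float32, m along the optical axis (not along the pixel's ray), 0 where there is no reading.
- manip.get_calibration(name): a dict with "fx", "fy", "cx", "cy" (pixels), "xyz" and "orientation" of the camera in the world. Camera axes: x right, y up, looking along -z (the intrinsics and any distortion apply to the point x, -y, -z); pixel columns grow to the right and rows downward; lengths in m; the calibration is good to about 2 mm. A picture is of the moment at which its call begins. get_calibration takes no time and is no camera call.
- manip.hand_in(): hands the job in; it is judged then, once.
Trained networks look in the newest picture that a camera, given by its name, has taken for a name from the list of things; names that differ only in an ending like _2 or _b are one class to them, and where a whole thing is asked for, a point or a joint stands for the part that bears it (a point fixed in the world has none). Each returns a list of dicts, best first, with "p" (0 to 1); they miss things now and then, are a little off and sometimes report something else, mostly with a low value. They report only what shows in the picture. A call takes as long as a camera call.
- manip.find_in(thing, camera): "box" ([left, top, right, bottom] in pixels, round what is visible of it).
- manip.trace(thing, camera): "pixels" (420x560 bool, what is visible of it) and "box" ([left, top, right, bottom] in pixels, round what is visible of it).
- manip.tip_of(thing, camera): "pixel" ([column, row] in pixels: a listed point, or the origin of a listed thing).
The state is a dict: "clock": time; "joint_pos": joint angles; "joint_velocities": joint speeds; "tau": joint torques, N m; "position": TCP position; "ee_rot": TCP orientation; "ft_force": force on the tool from outside, world axes, zero at the start; "torque": the same for the moment, N m; "grip_width": opening from 0.0 (shut) to 1.0 (fully open); "grasp_force": force on a finger pad.
Only numpy, scipy, OpenCV 4.12 (cv2) and the standard library are available. Lean on these libraries where they do the work, as an engineer would, in place of code of your own. Each camera call takes 0.05 s, during which the arm holds its last target. There are 200 camera calls.

## Working session

There is one attempt and no reset: what is moved stays moved. The work goes in short steps, Python scripts to look and compute and a shell command to move; the robot and the scene stay as the last step left them, time stands still between calls to the robot, and variables do not carry over. Pictures are saved under pics/ and viewed, at most 10 in all, crops included, and the job is handed in when it is done.

```bash
mkdir -p pics; cat > h.py <<'E'
import numpy as np, cv2
from scipy.spatial.transform import Rotation as R
from workcell import manip
def cloud(cam,depth):
    c=manip.get_calibration(cam); v,u=np.mgrid[0:420,0:560]
    x=(u-c['cx'])/c['fx']*depth; y=(v-c['cy'])/c['fy']*depth
    P=np.stack([x,-y,-depth],-1)
    return P@R.from_quat(c['orientation']).as_matrix().T+np.array(c['xyz'])
E
python3 - <<'E'
from h import *
for cam in ('top','scene'):
    p,d=manip.camera(cam); cv2.imwrite(f'pics/{cam}0.png',p[:,:,::-1]); W=cloud(cam,d); np.save(cam+'.npy',W)
    print(cam,manip.get_calibration(cam))
    for t in ('bar_top','drum_top','tower_top'):
        r=manip.tip_of(t,cam)
        for q in r[:2]:
            u,v=map(int,np.round(q['pixel'])); print(t,q['p'],u,v,W[v,u].round(4))
        m=manip.trace(t,cam)
        for q in m[:1]:
            X=W[q['pixels']&(d>0)]; z=np.percentile(X[:,2],95); T=X[abs(X[:,2]-z)<.005]
            print('  trace',q['p'],q['box'],z.round(4),T.mean(0).round(4),np.median(T[:,2]).round(4),cv2.minAreaRect((T[:,:2]*1000).astype('float32')))
o=manip.get_obs();print(o['position'],o['ee_rot'],o['clock'],o['grip_width'],manip.tip_reach)
E
```

```text
top {'fx': 444.31131831289105, 'fy': 444.31131831289105, 'cx': 276.05559573165124, 'cy': 208.4733853534562, 'xyz': array([0.54429225, 0.01981447, 0.98677501]), 'orientation': array([-0.00704435,  0.0296914 ,  0.7125206 , -0.7009873 ])}
bar_top 0.95 284 260 [ 0.4855 -0.0245  0.0706]
bar_top 0.47 346 260 [ 0.4801 -0.1606  0.0277]
  trace 0.95 [272.2, 238.1, 295.3, 278.2] 0.0732 [ 0.4889 -0.0231  0.0709] 0.0707 ((488.5380859375, -22.938331604003906), (40.07693862915039, 79.74861145019531), 80.94757843017578)
drum_top 0.92 221 254 [0.5012 0.1025 0.0913]
  trace 0.59 [207.7, 240.1, 240.9, 266.7] 0.0959 [0.5055 0.0951 0.0937] 0.0936 ((505.6287536621094, 95.72071075439453), (51.01520538330078, 54.558956146240234), 44.63371276855469)
tower_top 0.8 231 192 [0.6224 0.0788 0.1236]
  trace 0.57 [219.0, 179.4, 247.8, 205.8] 0.1278 [0.624  0.0779 0.1256] 0.1255 ((624.23095703125, 78.32174682617188), (43.37047576904297, 43.845394134521484), 80.77837371826172)
scene {'fx': 396.14423636376443, 'fy': 396.14423636376443, 'cx': 281.65707852944115, 'cy': 212.67512665726375, 'xyz': array([ 0.96465575, -0.
[... 254 characters left out ...]
3799743652344), (39.80957794189453, 81.55718231201172), 81.14392852783203)
drum_top 0.81 318 172 [0.5049 0.1014 0.0923]
drum_top 0.62 270 250 [ 0.6281 -0.0408  0.043 ]
  trace 0.95 [302.9, 163.3, 334.0, 198.3] 0.0942 [0.5087 0.0968 0.0927] 0.0926 ((508.1955871582031, 97.01445770263672), (53.25148391723633, 52.96335983276367), 70.75000762939453)
tower_top 0.93 329 216 [0.6301 0.0756 0.1246]
  trace 0.57 [314.3, 205.3, 342.3, 243.5] 0.126 [0.627  0.0791 0.1245] 0.1245 ((625.7481079101562, 79.26701354980469), (44.09224319458008, 44.026790618896484), 81.42073822021484)
[ 0.21184588 -0.58801993  0.24535863] [9.85094200e-01 1.72015743e-01 1.34552437e-05 4.03035233e-05] 0.7 1.0024243774792445 0.014
```

View pics/top0.png

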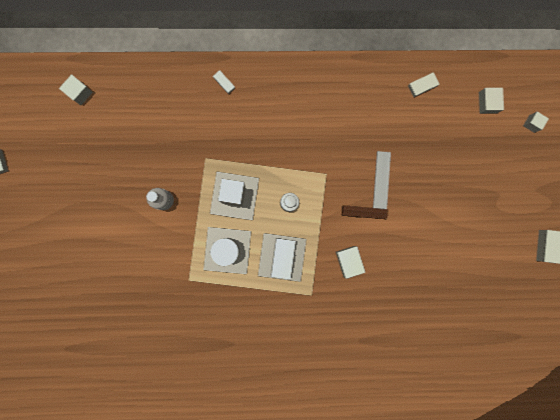

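View pics/scene0.png

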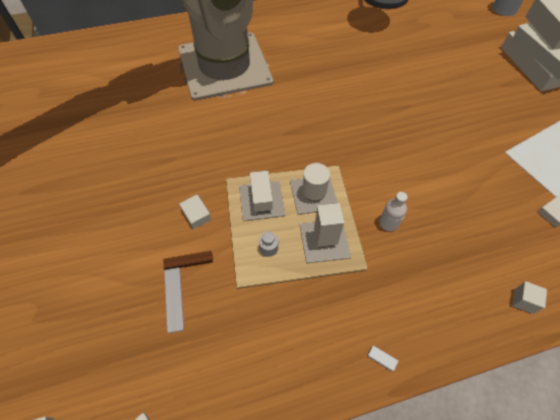

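Top view: tower at about (231,192), drum (224,252), bar (284,260) and weight (290,202). The scene camera agrees: bar (260,184), drum (318,172), tower (329,216). Next I work out the shifts.

```bash
cat >> h.py <<'E'
T=dict(bar=(.489,-.0223,.060),drum=(.507,.0965,.086),tower=(.625,.079,.116))
def go(n,over):  # units to put shut fingertips 'over' above home top of n
    o=manip.get_obs(); x,y,z=T[n]
    d=R.from_quat(o['ee_rot']).inv().apply(np.array([x,y,z+over+.014])-o['position'])
    print(n,'shift units',(d/.05).round(3),'tip z',round(o['position'][2]-.014,4),'F',np.round(o['ft_force'],1),'t',o['clock'],'yaw',R.from_quat(o['ee_rot']).apply([1,0,0]).round(3))
E
python3 -c "
from h import *
go('bar',.04)"
```

```text
bar shift units [ 9.05  -8.766  2.627] tip z 0.2314 F [-0.3  0.2  0.3] t 0.7 yaw [0.941 0.339 0.   ]
```

```bash
python3 -m pendant '[[0.9,-0.88,0,0,0,0,-1],[1.8,-1.75,0,0,0,0,-1],[2.7,-2.63,0,0,0,0,-1],[3.6,-3.5,0,0,0,0,-1],[4.5,-4.38,0,0,0,0,-1],[5.4,-5.26,0,0,0,0,-1],[6.3,-6.14,0,0,0,0,-1],[7.2,-7.0,0,0,0,0,-1],[8.1,-7.9,0,0,0,0,-1],[9.05,-8.77,0,0,0,0,-1]]'; python3 -c "
from h import *
go('bar',.02)"
```

```text
clock: 1.95
position: [0.4872, -0.0249, 0.2458]
ee_rot: [0.985, 0.172, 0.001, 0.0]
ft_force: [1.1, -1.1, -0.2]
grip_width: 0.002
grasp_force: 0.0
bar shift units [ 0.049 -0.04   3.036] tip z 0.2318 F [ 1.1 -1.1 -0.2] t 1.95 yaw [0.941 0.339 0.001]
```

```bash
python3 -m pendant '[[0,0,0.6,0,0,0,-1],[0,0,1.2,0,0,0,-1],[0,0,1.8,0,0,0,-1],[0,0,2.3,0,0,0,-1],[0,0,2.7,0,0,0,-1],[0,0,2.9,0,0,0,-1],[0,0,3.0,0,0,0,-1],[0,0,3.03,0,0,0,-1],[0,0,3.03,0,0,0,-1],[0,0,3.03,0,0,0,-1]]'; python3 -c "
from h import *
go('bar',0)
p,d=manip.camera('scene'); cv2.imwrite('pics/s1.png',cv2.resize(p[120:270,180:380,::-1],(800,600)))"
```

```text
clock: 3.2
position: [0.4869, -0.0267, 0.0943]
ee_rot: [0.985, 0.172, 0.0, 0.0]
ft_force: [0.8, 0.1, -0.7]
grip_width: -0.002
grasp_force: 0.0
bar shift units [ 0.069 -0.069  0.406] tip z 0.0803 F [ 0.8  0.1 -0.7] t 3.2 yaw [0.941 0.339 0.001]
```

View pics/s1.png

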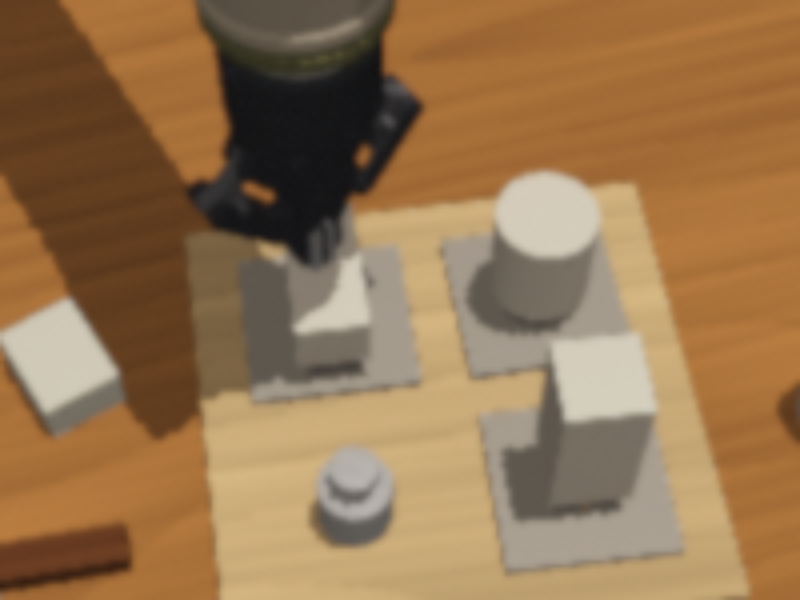

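Tips (320,245 in the crop) hang over the bar. Pressing slowly.

```bash
python3 -m pendant '[[0.07,-0.07,0.05,0,0,0,-1],[0.07,-0.07,0.1,0,0,0,-1],[0.07,-0.07,0.15,0,0,0,-1],[0.07,-0.07,0.2,0,0,0,-1],[0.07,-0.07,0.25,0,0,0,-1],[0.07,-0.07,0.3,0,0,0,-1],[0.07,-0.07,0.34,0,0,0,-1],[0.07,-0.07,0.37,0,0,0,-1],[0.07,-0.07,0.4,0,0,0,-1],[0.07,-0.07,0.4,0,0,0,-1]]'; python3 -c "
from h import *
go('bar',-.003)"
```

```text
clock: 4.5
position: [0.4887, -0.0222, 0.0737]
ee_rot: [0.985, 0.172, -0.0, 0.0]
ft_force: [-0.7, -0.2, 2.3]
grip_width: 0.002
grasp_force: 1.0
bar shift units [0.006 0.004 0.054] tip z 0.0597 F [-0.7 -0.2  2.3] t 4.5 yaw [ 0.941  0.339 -0.   ]
```

```bash
python3 -m pendant '[[0,0,0.02,0,0,0,-1],[0,0,0.03,0,0,0,-1],[0,0,0.04,0,0,0,-1],[0,0,0.05,0,0,0,-1],[0,0,0.06,0,0,0,-1],[0,0,0.07,0,0,0,-1],[0,0,0.07,0,0,0,-1],[0,0,0.07,0,0,0,-1],[0,0,0.07,0,0,0,-1],[0,0,0.07,0,0,0,-1]]'; python3 -c "
from h import *
go('bar',.0)"
```

```text
clock: 5.75
position: [0.4888, -0.0222, 0.0708]
ee_rot: [0.985, 0.172, 0.0, 0.0]
ft_force: [-4.2, 0.4, 8.6]
grip_width: 0.002
grasp_force: 4.6
bar shift units [ 0.002  0.003 -0.064] tip z 0.0568 F [-4.2  0.4  8.6] t 5.75 yaw [0.941 0.339 0.   ]
```

```bash
python3 -m pendant '[[0,0,-0.2,0,0,0,-1],[0,0,-0.8,0,0,0,-1],[0,0,-1.5,0,0,0,-1],[0.3,-0.55,-1.5,0,0,0,-1],[0.6,-1.1,-1.5,0,0,0,-1],[0.9,-1.65,-1.5,0,0,0,-1],[1.1,-2.0,-1.5,0,0,0,-1],[1.14,-2.11,-1.4,0,0,0,-1],[1.14,-2.11,-1.2,0,0,0,-1],[1.14,-2.11,-1.0,0,0,0,-1]]'; python3 -c "
from h import *
go('drum',.0)
p,d=manip.camera('scene');W=cloud('scene',d)
for q in manip.trace('bar_top','scene')[:1]:
    X=W[q['pixels']&(d>0)];h=X[X[:,2]>.05,2];print(q['p'],len(h),np.median(h))
"
```

```text
clock: 7.0
position: [0.5063, 0.0951, 0.1193]
ee_rot: [0.985, 0.171, -0.0, 0.0]
ft_force: [-0.0, -0.6, -0.5]
grip_width: -0.004
grasp_force: 0.0
drum shift units [ 0.022 -0.022  0.386] tip z 0.1053 F [-0.  -0.6 -0.5] t 7.0 yaw [ 0.941  0.338 -0.001]
0.72 576 0.058501575240726245
```

```bash
python3 -m pendant '[[0.02,-0.02,0.06,0,0,0,-1],[0.02,-0.02,0.12,0,0,0,-1],[0.02,-0.02,0.17,0,0,0,-1],[0.02,-0.02,0.22,0,0,0,-1],[0.02,-0.02,0.27,0,0,0,-1],[0.02,-0.02,0.31,0,0,0,-1],[0.02,-0.02,0.35,0,0,0,-1],[0.02,-0.02,0.38,0,0,0,-1],[0.02,-0.02,0.38,0,0,0,-1],[0.02,-0.02,0.38,0,0,0,-1]]'; python3 -c "
from h import *
go('drum',-.003)"
```

```text
clock: 8.35
position: [0.5072, 0.0976, 0.1013]
ee_rot: [0.985, 0.172, 0.0, 0.0]
ft_force: [-0.2, -0.7, 1.3]
grip_width: -0.001
grasp_force: 0.9
drum shift units [-0.011  0.02   0.086] tip z 0.0873 F [-0.2 -0.7  1.3] t 8.35 yaw [0.941 0.339 0.   ]
```

```bash
python3 -m pendant '[[0,0,0.02,0,0,0,-1],[0,0,0.03,0,0,0,-1],[0,0,0.04,0,0,0,-1],[0,0,0.05,0,0,0,-1],[0,0,0.06,0,0,0,-1],[0,0,0.07,0,0,0,-1],[0,0,0.08,0,0,0,-1],[0,0,0.09,0,0,0,-1],[0,0,0.09,0,0,0,-1],[0,0,0.09,0,0,0,-1]]'; python3 -c "
from h import *
go('drum',.0)"
```

```text
clock: 9.6
position: [0.5074, 0.0978, 0.0972]
ee_rot: [0.985, 0.172, 0.0, 0.0]
ft_force: [-1.2, -0.9, 7.9]
grip_width: 0.002
grasp_force: 3.8
drum shift units [-0.016  0.021 -0.055] tip z 0.0832 F [-1.2 -0.9  7.9] t 9.6 yaw [0.941 0.339 0.001]
```

```bash
python3 -m pendant '[[0,0,-0.2,0,0,0,-1],[0,0,-0.8,0,0,0,-1],[0,0,-1.5,0,0,0,-1],[0,0,-1.6,0,0,0,-1],[0.6,0.3,-1.6,0,0,0,-1],[1.2,0.65,-1.6,0,0,0,-1],[1.8,1.0,-1.6,0,0,0,-1],[2.08,1.15,-1.5,0,0,0,-1],[2.08,1.15,-1.3,0,0,0,-1],[2.08,1.15,-1.08,0,0,0,-1]]'; python3 -c "
from h import *
go('tower',.0)
p,d=manip.camera('scene');W=cloud('scene',d)
for t,z in (('bar_top',.05),('drum_top',.078)):
  for q in manip.trace(t,'scene')[:1]:
    X=W[q['pixels']&(d>0)];h=X[X[:,2]>z,2];print(t,q['p'],len(h),np.median(h))
"
```

```text
clock: 10.85
position: [0.6233, 0.0794, 0.1498]
ee_rot: [0.985, 0.173, -0.001, -0.0]
ft_force: [-0.6, -0.5, 0.2]
grip_width: -0.0
grasp_force: 0.0
tower shift units [0.03  0.019 0.395] tip z 0.1358 F [-0.6 -0.5  0.2] t 10.85 yaw [ 0.94   0.34  -0.001]
bar_top 0.72 585 0.05842432127687747
drum_top 0.55 265 0.08463894584477216
```

```bash
python3 -m pendant '[[0.02,0.02,0.06,0,0,0,-1],[0.02,0.02,0.12,0,0,0,-1],[0.02,0.02,0.17,0,0,0,-1],[0.02,0.02,0.22,0,0,0,-1],[0.02,0.02,0.27,0,0,0,-1],[0.02,0.02,0.31,0,0,0,-1],[0.02,0.02,0.35,0,0,0,-1],[0.02,0.02,0.39,0,0,0,-1],[0.02,0.02,0.39,0,0,0,-1],[0.02,0.02,0.39,0,0,0,-1]]'; python3 -c "
from h import *
go('tower',-.003)"
```

```text
clock: 12.25
position: [0.6257, 0.0782, 0.1313]
ee_rot: [0.985, 0.172, 0.0, 0.0]
ft_force: [0.7, 0.2, 1.8]
grip_width: 0.001
grasp_force: 0.9
tower shift units [-0.009 -0.019  0.086] tip z 0.1173 F [0.7 0.2 1.8] t 12.25 yaw [ 0.941  0.339 -0.   ]
```

```bash
python3 -m pendant '[[0,0,0.02,0,0,0,-1],[0,0,0.03,0,0,0,-1],[0,0,0.04,0,0,0,-1],[0,0,0.05,0,0,0,-1],[0,0,0.06,0,0,0,-1],[0,0,0.07,0,0,0,-1],[0,0,0.08,0,0,0,-1],[0,0,0.09,0,0,0,-1],[0,0,0.09,0,0,0,-1],[0,0,0.09,0,0,0,-1]]'; python3 -c "
from h import *
go('tower',.0)"
```

```text
clock: 13.5
position: [0.6261, 0.0783, 0.1274]
ee_rot: [0.985, 0.172, 0.0, 0.0]
ft_force: [-1.7, 0.4, 7.8]
grip_width: 0.0
grasp_force: 3.7
tower shift units [-0.016 -0.02  -0.051] tip z 0.1134 F [-1.7  0.4  7.8] t 13.5 yaw [0.941 0.339 0.001]
```

```bash
python3 -m pendant '[[0,0,-0.2,0,0,0,-1],[0,0,-0.8,0,0,0,-1],[0,0,-1.6,0,0,0,-1],[0,0,-2.4,0,0,0,-1],[-0.7,0.8,-2.5,0,0,0,-1],[-1.4,1.6,-2.5,0,0,0,-1],[-2.1,2.5,-2.5,0,0,0,-1],[-3.0,3.4,-2.5,0,0,0,-1],[-4.0,4.3,-2.5,0,0,0,-1],[-5.0,5.2,-2.5,0,0,0,-1]]'; python3 - <<'E'
from h import *
print(manip.get_obs()['position'],manip.get_obs()['ft_force'])
for cam in ('top','scene'):
  p,d=manip.camera(cam);W=cloud(cam,d); cv2.imwrite(f'pics/{cam}9.png',p[:,:,::-1]); W0=np.load(cam+'.npy')
  for t,z in (('bar_top',.05),('drum_top',.078),('tower_top',.108)):
    for q in manip.trace(t,cam)[:1]:
      m=q['pixels']&(d>0)&(W[...,2]>z); print(cam,t,m.sum(),np.median(W[m][:,2]).round(4),'drop',np.median((W0-W)[m][:,2]).round(4))
E
```

```text
clock: 14.75
position: [0.4823, -0.2433, 0.252]
ee_rot: [0.985, 0.172, -0.0, 0.0]
ft_force: [0.8, -0.4, -0.4]
grip_width: -0.0
grasp_force: 0.0
[ 0.48231233 -0.24328831  0.25198852] [ 0.80224163 -0.36700048 -0.35095631]
top bar_top 709 0.0595 drop 0.0113
top drum_top 598 0.0854 drop 0.0082
top tower_top 503 0.1154 drop 0.0098
scene bar_top 592 0.0585 drop 0.0107
scene drum_top 0 nan drop nan
scene tower_top 487 0.1145 drop 0.0093
  return _methods._mean(a, axis=axis, dtype=dtype,
  ret = ret.dtype.type(ret / rcount)
```

View pics/scene9.png

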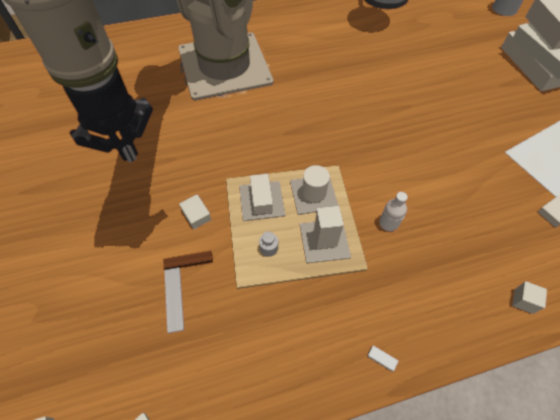

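The buildings sit on their pads: bar (262,190), drum (316,182), tower (328,228). The top view shows all three at the home height with the same small bias. The other objects look unmoved and the arm is clear.

```bash
python3 -c "
from workcell import manip
print(manip.hand_in())"
```

```text
the job is handed in; nothing more can be done
None
```

The bar, drum and tower were pressed home in that order, with under 10 N of downward force measured at the end of each press, and the job was handed in at about 15 s; depth readings put all three tops within about 1.5 mm of home, and the other objects look unmoved in the final picture.

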